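# Put the orange paint away in the roll-top box

### The job

Put the orange paint pot away in the roll-top box: stand it upright on the floor of the box and let it go. Then take the cover by its handle bar and roll it forward and down until the box is fully shut.

Things in the scene. Friction and masses are not known exactly. Their poses are not given: they have to be found in the camera images.
- pot_center (a point): Orange paint pot, a closed upright cylinder 48 mm across, 62 mm tall, with an orange lid 49 mm across (top 14 mm) and a pale label round its side, about 0.12 kg. It stands on the table among pots of the same shape in blue, green and yellow, at least 40 mm between them. The point is its centre, 31 mm above its underside; z axis up when it stands.
- box: Fixed white roll-top box, 304 mm wide (y), 290 deep (x), 226 tall. Origin: middle of underside; x from front (robot's side) to back. Floor (cork) 110 mm up, 264 mm wide, x = -125 to 120 mm, 24 mm high lip in front. The slatted cover runs on a circle about an axis along y, 80 mm above the origin, inner radius 130 mm. A pot at x = -30 to -80 mm clears it; there it is open from above at the start.
- cover (a joint): Position of the wooden slatted cover on its circular track, in rad: 0 = fully shut (a stop; its front edge meets the front lip), 1.55 = fully rolled back into the rear of the box. Starts rolled back, at 1.3 to 1.5. It moves stiffly (2 to 4 N at the handle) and stays where it is left.
- cover_handle (a point): Middle of the cover's dark steel bar, 12 mm thick, 120 mm long, along the box's y; 34 mm free gap to the slats, a post at each end. It circles the track's axis at 180 mm: forward of it (box -x) by 180 cos(a) mm, above it by 180 sin(a), a = 0.494 + joint value. Open it is on top of the box, shut it is in front, 165 mm above the table. Pinch it from above across the box's x; it can turn in the grip.
There are look-alikes about, which are no part of the job. Of the things shaped like the part that bears pot_center, the orange one is meant.

How it is judged:
By the outcome, as a careful person would: the job done as asked, in the order asked, and still so for the second after the job is handed in, with the robot touching nothing.
It also fails if it takes over 54 s, if anything falls off the work surface, if the arm or the gripper's body presses on something with over 40 N, if the wrist force passes 120 N, or if a joint passes its speed limit or range.

### The arm

A 6-joint arm with a two-finger parallel gripper is mounted at the origin on the work surface. World frame = base frame: x ahead of the robot, y to its left, z up, the work surface at z = 0. Lengths are in m, angles in rad, forces in N, time in s.
With the tool pointing down it reaches from about 0.225 to 0.875 m from the base axis. Payload 3.4 kg.
Tool frame: the origin (TCP) lies between the finger pads; the fingertips stand 25 mm ahead of it and the grasp point (between the pads) lies 6 mm ahead of it; z points along the fingers, y is the direction in which the jaws open and shut (so a half turn about z gives the same grasp; the last joint's range is limited). The gripper opens to 85 mm and grips with 20 to 120 N. Pads are 22 mm wide; open, the fingers measure 114 mm over their backs; the gripper's body (76 mm by 85 mm) begins 54 mm behind the grasp point. The pads swing forward as they close: fully open they stand 13 mm farther back than shut.
Start: joints at [1.059, 0.276, 1.505, -0, 1.361, -0.121], TCP at [0.219, 0.532, 0.256] pointing down, gripper open.
Joint ranges: [-2.89, 2.89], [-0.75, 2.08], [0.22, 2.7], [-1.18, 4.32], [0.11, 2.71], [-2.7, 2.7]. Speed limits (rad/s): [2.57, 2.57, 3.14, 3.14, 3.14, 3.14].

### API

Orientations are given as a unit quaternion [x, y, z, w].
In Python, from station import robot gives the robot as it stands.
- The arm moves only by the tool step_arm, never from a script. Its argument "targets" is a list that holds one entry, the list of rows, each a list of 5 numbers: the shift along the tool's x, y, z scaled (see below), then the turn about the tool's z scaled (see below), then the opening in per cent of the stroke, from 0 (shut) to 100 (fully open). In form: [[[dx, dy, dz, turn, claw], ...]]. A call has 1 to 12 rows; each row is the pose to reach, as a shift and turn from the pose commanded when the call began, along the tool's axes at that moment; what a row does not reach only later rows make up. The controller multiplies each number of a shift by 1000 mm and each number of a turn by 60 degrees. A row lasts 1/12 s, in which the tool goes at most 41.7 mm and 7.16 degrees, less where a joint would pass 70% of its speed; a pose out of reach is approached as far as the arm can. A call with a number of a shift or a turn outside -1 to 1 is refused whole. A call with a gripper value outside its range is refused whole. The fingers move at their own pace and stop on an object; the grip force is fixed at half the most. Time passes only in rows, so rows that repeat a pose let the fingers close. It gives the time, the measured TCP pose, the force and the opening at its end, in the units of the state.
- robot.state(): the state, without advancing time (a new reading comes with each control period).
- robot.snapshot(name): name is "scene" or "top" or "wrist"; returns the picture (420x560x3 uint8, blue, green, red); there is no depth.
- robot.calibration(name): a dict with "mtx" (3x3 intrinsics, pixels), "world_from_camera" (4x4, takes a point from camera to world coordinates). Camera axes: x right, y down, z forward; pixel columns grow to the right and rows downward; lengths in m; the calibration is good to about 2 mm. A picture is of the moment at which its call begins: read the wrist's pose just before it. calibration takes no time and is no camera call; for the wrist camera it gives the pose at the moment of the call.
- robot.sign_off(): hands the job in, once; it reports no verdict.
The state is a dict: "t": time; "joint_pos": joint angles; "joint_velocities": joint speeds; "joint_efforts": joint torques, N m; "tool_pos": TCP position; "ee_rot": TCP orientation; "force": force on the tool from outside, world axes, zero at the start; "ft_torque": the same for the moment, N m; "finger_gap": opening from 0.0 (shut) to 1.0 (fully open).
Only numpy, scipy, OpenCV 4.12 (cv2) and the standard library are available. Lean on these libraries where they do the work, as an engineer would, in place of code of your own. Each camera call takes 0.05 s, during which the arm holds its last target. There are 200 camera calls.

## Working session

There is one attempt and no reset: what is moved stays moved. The work goes in short steps, Python scripts to look and compute and a tool call to move; the robot and the scene stay as the last step left them, time stands still between calls to the robot, and variables do not carry over. Pictures are saved under pics/ and viewed, about 8 in all and at most 12, crops included, and the job is handed in when it is done.

Besides the shell and the picture viewer there is one more tool, called after "Call:" as name([rows], argument=value, ...), one row to a line, values as JSON. step_arm: Moves the arm, as the interface text tells. Shifts and turns lie within -1 to 1; 1 stands for 1000 mm of shift or 60 degrees of turn. Its arguments: {"type":"object","properties":{"targets":{"type":"array","items":{"type":"array","items":{"type":"array","items":{"type":"number"}}}}},"required":["targets"]}

```bash
mkdir -p pics; ls; python3 - <<'E'
from station import robot
import cv2,numpy as np
for n in("scene","top"):
    cv2.imwrite(f"pics/{n}0.png",robot.snapshot(n)); c=robot.calibration(n); print(n,np.round(c["mtx"],1).tolist(),np.round(c["world_from_camera"],3).tolist())
s=robot.state();print(s)
E
```

```text
pics
scene [[415.2, 0.0, 281.3], [0.0, 415.2, 204.4], [0.0, 0.0, 1.0]] [[-0.842, 0.514, -0.163, 0.716], [0.539, 0.8, -0.265, 0.159], [-0.006, -0.311, -0.95, 1.032], [0.0, 0.0, 0.0, 1.0]]
top [[425.1, 0.0, 290.5], [0.0, 425.1, 205.6], [0.0, 0.0, 1.0]] [[-0.021, -0.988, 0.156, 0.437], [-0.999, 0.016, -0.032, -0.074], [0.029, -0.156, -0.987, 0.938], [0.0, 0.0, 0.0, 1.0]]
{'t': 0.1, 'joint_pos': array([ 1.05902768e+00,  2.76527633e-01,  1.50602422e+00, -3.13645003e-05,
        1.36068912e+00, -1.21030847e-01]), 'joint_velocities': array([ 0.00052529, -0.00187648, -0.00436151,  0.0012049 , -0.00089951,
        0.00132906]), 'joint_efforts': array([ 2.41819544e-04, -4.17697012e+01, -2.46405137e+01, -4.23161964e-04,
        5.73617508e-03, -2.86255056e-05]), 'tool_pos': array([0.21881664, 0.53126551, 0.25552148]), 'ee_rot': array([ 1.94125145e-01,  9.80976426e-01, -7.88020191e-04, -2.41861029e-04]), 'force': array([-0.04849894, -0.81023981, -0.64709189]), 'ft_torque': array([-0.01921764,  0.01759188, -0.00402058]), 'finger_gap': 0.9980699509836644}
```

View pics/scene0.png

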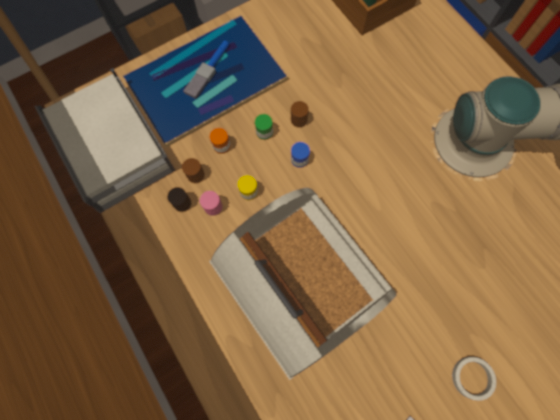

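View pics/top0.png

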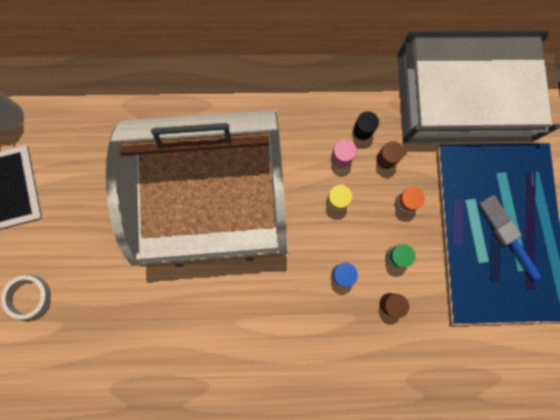

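The scene view shows the arm's base at right, the pots mid-table with the orange one at (220,138), and the open box. In the top view the orange lid is at (412,198), the box spans about (110–286, 112–265), and the handle bar runs from (153,131) to (229,127).

```bash
cat > h.py <<'E'
from station import robot
import cv2,numpy as np
def proj(n,P,cal=None):
    c=cal or robot.calibration(n); T=np.linalg.inv(c["world_from_camera"]); P=np.atleast_2d(P)
    q=(T[:3,:3]@P.T).T+T[:3,3]; q=q@np.array(c["mtx"]).T; return q[:,:2]/q[:,2:]
def back(n,uv,z,cal=None):
    c=cal or robot.calibration(n); W=np.array(c["world_from_camera"])
    d=W[:3,:3]@np.linalg.inv(c["mtx"])@np.array([*uv,1.]); o=W[:3,3]; return o+d*(z-o[2])/d[2]
def blob(im,lo,hi,near,r=30):
    hsv=cv2.cvtColor(im,cv2.COLOR_BGR2HSV); m=cv2.inRange(hsv,lo,hi)
    n,l,st,c=cv2.connectedComponentsWithStats(m)
    k=[i for i in range(1,n) if st[i,4]>30 and np.hypot(*(c[i]-near))<r]
    k=max(k,key=lambda i:st[i,4]); return c[k],st[k]
E
python3 - <<'E'
from h import *
for n,near in(("top",(412,198)),("scene",(220,137))):
    im=cv2.imread(f"pics/{n}0.png"); c,s=blob(im,(4,190,150),(14,255,255),near); print(n,c,s,back(n,c,.062))
    for nm,uv in dict(top=dict(blue=(346,275),green=(403,256),yellow=(341,196),brown=(392,154)),scene={})[n].items(): print(nm,back(n,uv,.062).round(3))
im=cv2.imread("pics/top0.png")[95:280,95:305]; cv2.imwrite("pics/c1.png",cv2.resize(im,None,fx=3.2,fy=3.2,interpolation=cv2.INTER_CUBIC))
for uv in((153,131),(229,126)): print(back("top",uv,.251))
for uv in((140,262),(286,254)): print(back("top",uv,.134))
E
```

```text
top [413.38818565 199.02109705] [402 189  21  21 237] [ 0.58459117 -0.36176558  0.062     ]
blue [ 0.429 -0.212  0.062]
green [ 0.466 -0.332  0.062]
yellow [ 0.594 -0.209  0.062]
brown [ 0.683 -0.322  0.062]Traceback (most recent call last):
  File "<stdin>", line 3, in <module>
  File "h.py", line 13, in blob
    k=max(k,key=lambda i:st[i,4]); return c[k],st[k]
ValueError: max() iterable argument is empty
```

```bash
python3 - <<'E'
from h import *
print(back("scene",(219,137),.062))
im=cv2.imread("pics/top0.png")[95:280,95:305]; cv2.imwrite("pics/c1.png",cv2.resize(im,None,fx=3.2,fy=3.2,interpolation=cv2.INTER_CUBIC))
for uv in((153,131),(229,126)): print(back("top",uv,.251))
for uv in((140,262),(286,254)): print(back("top",uv,.134))
E
```

```text
[ 0.58642233 -0.35448461  0.062     ]
[0.67479881 0.1308766  0.251     ]
[0.68212601 0.00460923 0.251     ]
[0.46205526 0.18229038 0.134     ]
[ 0.47143309 -0.08924321  0.134     ]
```

View pics/c1.png

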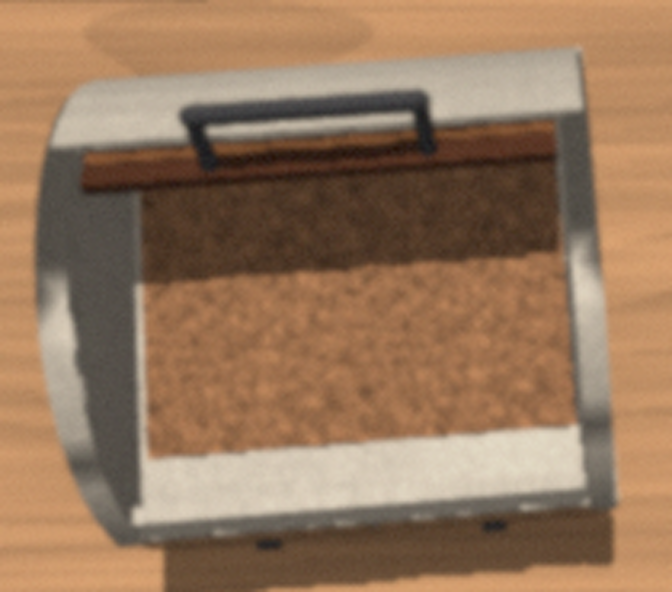

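```bash
python3 - <<'E'
from h import *
f=lambda u,v,z:back("top",(u/3.2+95-.35,v/3.2+95-.35),z)
P={k:f(*v) for k,v in dict(corkL=(148,457,.110),corkR=(575,425,.110),lipL=(135,522,.134),lipR=(585,487,.134),barL=(190,112,.251),barR=(425,97,.251)).items()}
for k,v in P.items(): print(k,v.round(4))
d=P['lipL']-P['lipR'];print(np.degrees(np.arctan2(-d[0],d[1])),np.hypot(*d[:2]))
d=P['corkL']-P['corkR'];print(np.degrees(np.arctan2(-d[0],d[1])),np.hypot(*d[:2]))
d=P['barL']-P['barR'];print(np.degrees(np.arctan2(-d[0],d[1])),np.hypot(*d[:2]))
# fit: box pose (x,y,yaw)+ overlay of hypotheses
E
```

```text
corkL [0.5098 0.1898 0.11  ]
corkR [ 0.5245 -0.0679  0.11  ]
lipL [0.47   0.1884 0.134 ]
lipR [ 0.4852 -0.0734  0.134 ]
barL [0.6771 0.1292 0.251 ]
barR [0.684  0.0072 0.251 ]
3.324504463163021 0.2622284579798755
3.270112860143132 0.2581238760052096
3.210300670074108 0.12225569258537711
```

Call:
step_arm([
  [[-0.34, -0.345, -0.1, 0.5, 75], [-0.34, -0.345, -0.1, 0.5, 75], [-0.34, -0.345, -0.1, 0.5, 75], [-0.34, -0.345, -0.1, 0.5, 75], [-0.34, -0.345, -0.1, 0.5, 75], [-0.34, -0.345, -0.1, 0.5, 75], [-0.34, -0.345, -0.1, 0.5, 75], [-0.34, -0.345, -0.1, 0.5, 75], [-0.34, -0.345, -0.1, 0.5, 75], [-0.34, -0.345, -0.1, 0.5, 75], [-0.34, -0.345, -0.1, 0.5, 75], [-0.34, -0.345, -0.1, 0.5, 75]],
])

```text
t: 1.1
tool_pos: [0.4022, 0.0807, 0.3567]
ee_rot: [0.442, 0.897, -0.0, 0.0]
force: [0.7, 0.2, 0.1]
finger_gap: 0.753
```

```bash
cat >> h.py <<'E'
from scipy.spatial.transform import Rotation as R
def to(p,jaw):
    "print shift/turn from the present pose to TCP p with tool y at jaw degrees"
    s=robot.state(); M=R.from_quat(s["ee_rot"]).as_matrix(); d=M.T@(np.array(p)-s["tool_pos"])
    j=np.degrees(np.arctan2(M[1,1],M[0,1])); print("t",round(s["t"],2),"pos",s["tool_pos"].round(4),"jaw",j.round(2),"shift",d.round(4),"turn",round((j-jaw)/60,3),"F",s["force"].round(1),"gap",round(s["finger_gap"],3),"j",s["joint_pos"].round(2))
E
python3 -c "
from h import *
to((.585,-.358,.25),3.3)
c=robot.calibration('wrist');print(np.round(c['world_from_camera'],3),c['mtx'][0])"
```

```text
t 1.1 pos [0.4022 0.0807 0.3567] jaw 37.56 shift [-0.4592 -0.1225  0.107 ] turn 0.571 F [0.7 0.2 0.1] gap 0.753 j [ 0.03 -0.02  1.62 -0.    1.55 -0.63]
[[ 0.793  0.579  0.192  0.354]
 [ 0.61  -0.752 -0.25   0.145]
 [-0.     0.315 -0.949  0.474]
 [ 0.     0.     0.     1.   ]] [375.32232332   0.         279.3050077 ]
```

Call:
step_arm([
  [[-0.46, -0.1225, 0, 0.571, 75], [-0.46, -0.1225, 0, 0.571, 75], [-0.46, -0.1225, 0, 0.571, 75], [-0.46, -0.1225, 0, 0.571, 75], [-0.46, -0.1225, 0, 0.571, 75], [-0.46, -0.1225, 0, 0.571, 75], [-0.46, -0.1225, 0, 0.571, 75], [-0.46, -0.1225, 0.1, 0.571, 75], [-0.46, -0.1225, 0.1, 0.571, 75], [-0.46, -0.1225, 0.1, 0.571, 75], [-0.46, -0.1225, 0.1, 0.571, 75], [-0.46, -0.1225, 0.1, 0.571, 75]],
])

```text
t: 2.1
tool_pos: [0.5854, -0.3565, 0.2553]
ee_rot: [0.686, 0.727, 0.0, -0.001]
force: [1.3, -0.4, 0.0]
finger_gap: 0.752
```

```bash
python3 -c "
from h import *
to((.585,-.358,.25),3.3)
c=robot.calibration('wrist');im=robot.snapshot('wrist');cv2.imwrite('pics/w1.png',im)
print(proj('wrist',[[.585,-.358,.062]],c))
b,s=blob(im,(2,170,110),(16,255,255),proj('wrist',[[.585,-.358,.062]],c)[0],80);print(b,s,back('wrist',b,.062,c))
"
```

```text
t 2.1 pos [ 0.5854 -0.3565  0.2553] jaw 3.33 shift [-0.0015 -0.0005  0.0053] turn 0.001 F [ 1.3 -0.4  0. ] gap 0.752 j [-0.65  0.45  1.25  0.    1.45 -0.71]
[[278.08981719 189.62337262]]
[282.56142457 192.44337735] [ 254  164   57   57 2499] [ 0.58896928 -0.36026824  0.062     ]
```

View pics/w1.png

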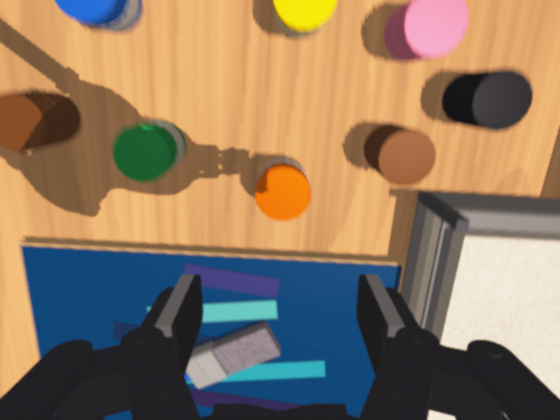

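The wrist view shows the orange lid at (283,192), clear of its neighbours; the refined position is (0.588, -0.360).

Call:
step_arm([
  [[-0.0035, 0.0025, 0.08, 0, 75], [-0.0035, 0.0025, 0.12, 0, 75], [-0.0035, 0.0025, 0.15, 0, 75], [-0.0035, 0.0025, 0.18, 0, 75], [-0.0035, 0.0025, 0.2, 0, 75], [-0.0035, 0.0025, 0.213, 0, 75], [-0.0035, 0.0025, 0.213, 0, 75], [-0.0035, 0.0025, 0.213, 0, 40], [-0.0035, 0.0025, 0.213, 0, 40], [-0.0035, 0.0025, 0.213, 0, 40], [-0.0035, 0.0025, 0.213, 0, 40], [-0.0035, 0.0025, 0.213, 0, 40]],
])

```text
t: 3.15
tool_pos: [0.5885, -0.3586, 0.0454]
ee_rot: [0.686, 0.727, 0.0, 0.001]
force: [0.2, 1.3, -2.0]
finger_gap: 0.551
```

```bash
python3 -c "
from h import *
to((.47,-.25,.4),3.3)"
```

```text
t 3.15 pos [ 0.5885 -0.3586  0.0454] jaw 3.35 shift [ 0.1148 -0.1113 -0.355 ] turn 0.001 F [ 0.2  1.3 -2. ] gap 0.551 j [-0.65  0.6   1.52  0.    1.02 -0.71]
```

Call:
step_arm([
  [[0, 0, -0.05, 0, 40], [0, 0, -0.15, 0, 40], [0, 0, -0.35, 0, 40], [0, 0, -0.35, 0, 40], [0.02, 0, -0.35, 0, 40], [0.06, 0, -0.35, 0, 40], [0.36, -0.07, -0.35, 0, 40], [0.36, -0.07, -0.35, 0, 40], [0.36, -0.07, -0.35, 0, 40], [0.36, -0.07, -0.35, 0, 40], [0.36, -0.07, -0.35, 0, 40], [0.36, -0.07, -0.35, 0, 40]],
])

```text
t: 4.15
tool_pos: [0.5236, -0.1052, 0.3633]
ee_rot: [0.686, 0.727, 0.0, 0.001]
force: [0.4, 1.1, -1.4]
finger_gap: 0.556
```

Call:
step_arm([
  [[0.1, 0, 0, 0, 40], [0.1, 0, 0, 0, 40], [0.1, 0, 0, 0, 40], [0.1, 0, 0, 0, 40]],
])

```text
t: 4.48
tool_pos: [0.5179, -0.0031, 0.3633]
ee_rot: [0.684, 0.729, 0.001, -0.0]
force: [-0.7, -0.7, -1.4]
finger_gap: 0.558
```

```bash
python3 -c "
from h import *
to((.568,.062,.35),3.3)
c=robot.calibration('wrist');im=robot.snapshot('wrist');cv2.imwrite('pics/w2.png',im);np.save('w2.npy',c['world_from_camera'])"
```

```text
t 4.48 pos [ 0.5179 -0.0031  0.3633] jaw 3.65 shift [0.0618 0.0542 0.0135] turn 0.006 F [-0.7 -0.7 -1.4] gap 0.558 j [-0.14  0.14  1.42  0.    1.58 -0.21]
```

View pics/w2.png

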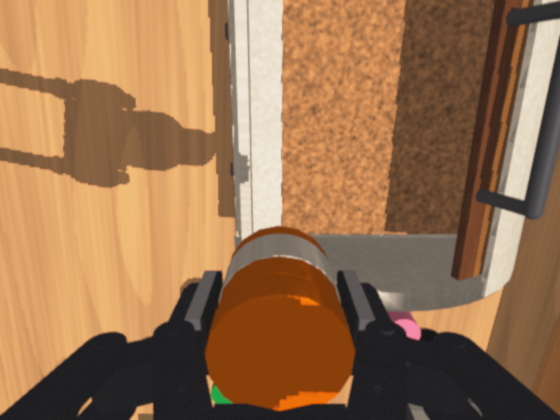

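The wrist view shows the orange pot held upright. The lip band is at u≈235–282 (cork from u=282), and the bar's right end is at (533,208), with the cover edge at u≈465–500.

```bash
python3 -c "
from h import *
c=robot.calibration('wrist');c['world_from_camera']=np.load('w2.npy')
for z in(.24,.25,.26): print('bar',z,back('wrist',(533,206),z,c).round(4),back('top',(227.5,125),z).round(4))
for u in(235,250,282):
  for z in(.110,.134): print(u,z,back('wrist',(u,120),z,c).round(4))
print('corkcorner',back('wrist',(281,234),.11,c), back('wrist',(475,234),.11,c))
print('plate front low', back('wrist',(240,238),.134,c))
"
```

```text
bar 0.24 [0.6889 0.0136 0.24  ] [0.6879 0.0084 0.24  ]
bar 0.25 [0.6816 0.0162 0.25  ] [0.6843 0.0072 0.25  ]
bar 0.26 [0.6743 0.0189 0.26  ] [0.6807 0.0061 0.26  ]
235 0.11 [0.4733 0.0461 0.11  ]
235 0.134 [0.4758 0.0482 0.134 ]
250 0.11 [0.4877 0.047  0.11  ]
250 0.134 [0.4893 0.049  0.134 ]
282 0.11 [0.5184 0.049  0.11  ]
282 0.134 [0.5181 0.0509 0.134 ]
corkcorner [ 0.52512909 -0.06861723  0.11      ] [ 0.73075532 -0.05563106  0.11      ]
plate front low [ 0.48390207 -0.06598195  0.134     ]
```

Call:
step_arm([
  [[0.0635, 0.0565, 0, 0, 40], [0.0635, 0.0565, 0, 0, 40], [0.0635, 0.0565, 0, 0, 40], [0.0635, 0.0565, 0.04, 0, 40], [0.0635, 0.0565, 0.08, 0, 40], [0.0635, 0.0565, 0.12, 0, 40], [0.0635, 0.0565, 0.15, 0, 40], [0.0635, 0.0565, 0.175, 0, 40], [0.0635, 0.0565, 0.19, 0, 40], [0.0635, 0.0565, 0.2, 0, 40], [0.0635, 0.0565, 0.2, 0, 40], [0.0635, 0.0565, 0.2, 0, 40]],
])

```text
t: 5.53
tool_pos: [0.5722, 0.0585, 0.1622]
ee_rot: [0.686, 0.727, 0.0, 0.0]
force: [0.7, -0.3, -2.0]
finger_gap: 0.551
```

```bash
python3 -c "
from h import *
to((.570,.064,.156),3.3)"
```

```text
t 5.53 pos [0.5722 0.0585 0.1622] jaw 3.29 shift [ 0.0056 -0.0019  0.0062] turn -0.0 F [ 0.7 -0.3 -2. ] gap 0.551 j [-0.02  0.34  1.65 -0.    1.15 -0.08]
```

Call:
step_arm([
  [[0, 0, 0.002, 0, 40], [0, 0, 0.004, 0, 40], [0, 0, 0.0055, 0, 40], [0, 0, 0.0055, 0, 40]],
])

```text
t: 5.87
tool_pos: [0.5719, 0.0595, 0.157]
ee_rot: [0.686, 0.728, 0.0, 0.0]
force: [-0.9, -0.5, -1.1]
finger_gap: 0.556
```

Call:
step_arm([
  [[0, 0, 0.001, 0, 40], [0, 0, 0.002, 0, 40], [0, 0, 0.002, 0, 40]],
])

```text
t: 6.12
tool_pos: [0.5716, 0.0596, 0.1544]
ee_rot: [0.686, 0.728, -0.0, -0.0]
force: [-0.3, 0.4, -1.0]
finger_gap: 0.558
```

Call:
step_arm([
  [[0, 0, 0.001, 0, 40], [0, 0, 0.002, 0, 40], [0, 0, 0.002, 0, 40]],
])

```text
t: 6.37
tool_pos: [0.5716, 0.0596, 0.1542]
ee_rot: [0.686, 0.728, 0.0, 0.0]
force: [-3.1, 0.2, 7.7]
finger_gap: 0.554
```

Contact with the floor (about 8 N). Next I release the pot and rise.

Call:
step_arm([
  [[0, 0, -0.001, 0, 60], [0, 0, -0.001, 0, 70], [0, 0, -0.001, 0, 72], [0, 0, -0.001, 0, 72], [0, 0, -0.02, 0, 72], [0, 0, -0.05, 0, 72], [0, 0, -0.09, 0, 72], [0, 0, -0.13, 0, 72], [0, 0, -0.17, 0, 72], [0, 0, -0.21, 0, 72], [0, 0, -0.21, 0, 72], [0, 0, -0.21, 0, 72]],
])

```text
t: 7.37
tool_pos: [0.5728, 0.0595, 0.3652]
ee_rot: [0.686, 0.727, 0.002, 0.002]
force: [-0.1, 0.1, -1.1]
finger_gap: 0.718
```

```bash
python3 -c "
from h import *
to((.682,.068,.33),3.3)
c=robot.calibration('wrist');im=robot.snapshot('wrist');cv2.imwrite('pics/w3.png',im);np.save('w3.npy',c['world_from_camera'])"
```

```text
t 7.37 pos [0.5728 0.0595 0.3652] jaw 3.35 shift [0.0021 0.1093 0.0359] turn 0.001 F [-0.1  0.1 -1.1] gap 0.718 j [-0.02  0.23  1.3   0.    1.6  -0.08]
```

View pics/w3.png

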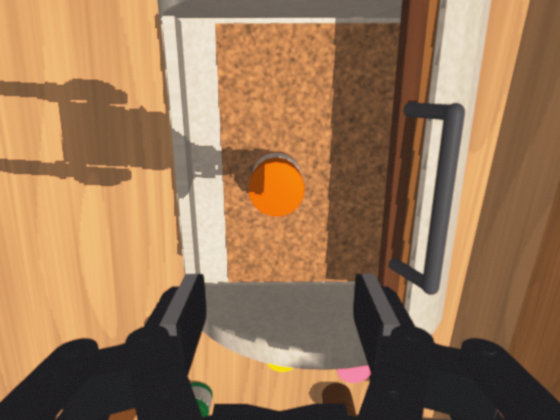

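The wrist view shows the pot upright in the box at (276,188), with the bar running from (454,110) to (432,285).

```bash
python3 -c "
from h import *
from scipy.optimize import least_squares
w2=robot.calibration('wrist');w2['world_from_camera']=np.load('w2.npy')
w3=robot.calibration('wrist');w3['world_from_camera']=np.load('w3.npy');t=robot.calibration('top')
def ends(p):
    m=p[:3];e=np.array([-np.sin(p[3]),np.cos(p[3]),0])*.058; return m+e,m-e
def f(p):
    L,Rr=ends(p); return np.r_[proj('',L,w3)[0]-(454,112),proj('',Rr,w3)[0]-(432,284),proj('',Rr,w2)[0]-(533,206),2*(proj('',L,t)[0]-(154.7,130)),2*(proj('',Rr,t)[0]-(227.3,125.3))]
r=least_squares(f,[.682,.068,.25,.057]);print(r.x,r.fun.round(1))
print('pot',back('',(276,190),.172,w3))
s=(r.x[2]-.08)/.18
a=np.pi-np.arcsin(s);print('j',a-.494,'origin',r.x[0]+.18*np.cos(a)*np.cos(r.x[3]),r.x[1]+.18*np.cos(a)*np.sin(r.x[3]))
"
```

```text
[0.68308449 0.07186712 0.24259239 0.06533572] [ 0.2  4.7 -0.4 -1.6 -0.3  0.4  1.   0.2 -6.5 -0.5]
pot [0.57201915 0.05735641 0.172     ]
j 1.5202130583915625 origin 0.6060241668665656 0.06682514705642932
```

Call:
step_arm([
  [[0.004, 0.1105, 0, 0, 50], [0.004, 0.1105, 0, 0, 50], [0.004, 0.1105, 0, 0, 50], [0.004, 0.1105, 0.02, 0, 50], [0.004, 0.1105, 0.04, 0, 50], [0.004, 0.1105, 0.06, 0, 50], [0.004, 0.1105, 0.08, 0, 50], [0.004, 0.1105, 0.09, 0, 50], [0.004, 0.1105, 0.1, 0, 50], [0.004, 0.1105, 0.108, 0, 50], [0.004, 0.1105, 0.108, 0, 50]],
])

```text
t: 8.33
tool_pos: [0.6809, 0.0699, 0.2523]
ee_rot: [0.686, 0.727, -0.001, -0.001]
force: [-0.0, 0.8, -0.6]
finger_gap: 0.5
```

```bash
python3 -c "
from h import *
to((.683,.07,.255),3.3)
c=robot.calibration('wrist');im=robot.snapshot('wrist');cv2.imwrite('pics/w4.png',im);np.save('w4.npy',c['world_from_camera'])"
```

```text
t 8.33 pos [0.6809 0.0699 0.2523] jaw 3.35 shift [-0.      0.0021 -0.0027] turn 0.001 F [-0.   0.8 -0.6] gap 0.5 j [ 0.    0.45  1.25  0.    1.45 -0.06]
```

View pics/w4.png

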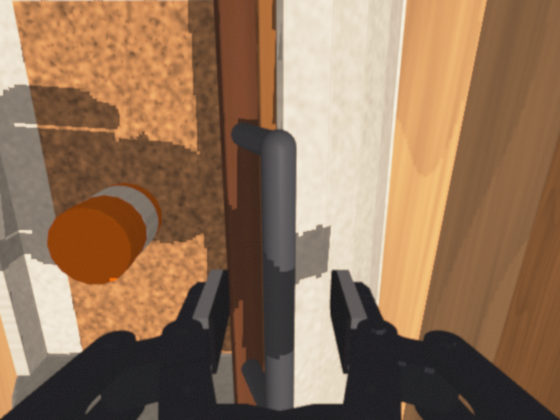

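The bar sits centred between the fingers (u≈279), with its left end at (281,138). I'll use this view to refine the bar's height.

```bash
python3 -c "
from h import *
from scipy.optimize import least_squares
def W(n):
    c=robot.calibration('wrist');c['world_from_camera']=np.load(n);return c
w2,w3,w4=W('w2.npy'),W('w3.npy'),W('w4.npy')
def f(p):
    m=p[:3];e=np.array([-np.sin(p[3]),np.cos(p[3]),0])*.055;L,Q=m+e,m-e
    # line residuals (x of bar) in w3,w4; ends for y
    g=lambda P,c,uv:(proj('',P,c)[0]-uv)
    return np.r_[g(L,w3,(454,113)),g(Q,w3,(432,282)),g(L,w4,(281,144)),g(Q,w2,(533,205)),proj('',m,w4)[0,0]-279]
r=least_squares(f,[.682,.068,.25,.057],loss='soft_l1');print(r.x,r.fun.round(1))
for ox in(.615,.6215):
  a=np.arctan2(r.x[2]-.08,ox-r.x[0]);print(ox,a-.494,np.hypot(r.x[2]-.08,ox-r.x[0]))
"
```

```text
[0.68117855 0.07713213 0.2445321  0.05070701] [  0.9   0.   -1.2  -8.8  -0.5   3.9   0.7 -10.    0.2]
0.615 1.4592173615001698 0.17734264205527125
0.6215 1.424754867827869 0.1750209746667207
```

Call:
step_arm([
  [[0, 0, 0, 0, 0], [0, 0, 0, 0, 0], [0, 0, 0, 0, 0], [0, 0, 0, 0, 0], [0, 0, 0, 0, 0], [0, 0, 0, 0, 0]],
])

```text
t: 8.88
tool_pos: [0.6822, 0.07, 0.2558]
ee_rot: [0.686, 0.727, 0.001, 0.001]
force: [-0.8, -0.3, 4.8]
finger_gap: 0.117
```

Call:
step_arm([
  [[0, -0.011, -0.004, 0, 0], [0, -0.022, -0.007, 0, 0], [0, -0.034, -0.009, 0, 0], [0, -0.045, -0.0105, 0, 0], [0, -0.057, -0.011, 0, 0], [0, -0.069, -0.0115, 0, 0], [0, -0.069, -0.0115, 0, 0]],
])

```text
t: 9.47
tool_pos: [0.6142, 0.0658, 0.27]
ee_rot: [0.686, 0.727, 0.003, 0.004]
force: [0.0, -0.5, 11.8]
finger_gap: 0.111
```

```bash
python3 -c "
from h import *
to((.683,.07,.255),3.3)"
```

```text
t 9.47 pos [0.6142 0.0658 0.27  ] jaw 3.35 shift [0.0002 0.0688 0.0156] turn 0.001 F [ 0.  -0.5 11.8] gap 0.111 j [-0.01  0.33  1.39 -0.    1.41 -0.06]
```

Call:
step_arm([
  [[0, -0.012, -0.003, 0, 0], [0, -0.024, -0.002, 0, 0], [0, -0.035, -0.001, 0, 0], [0, -0.047, 0.0015, 0, 0], [0, -0.058, 0.0045, 0, 0], [0, -0.069, 0.008, 0, 0], [0, -0.0795, 0.0125, 0, 0], [0, -0.0795, 0.0125, 0, 0]],
])

```text
t: 10.13
tool_pos: [0.5331, 0.0609, 0.2535]
ee_rot: [0.686, 0.727, 0.001, 0.001]
force: [0.6, -1.2, -1.2]
finger_gap: 0.109
```

```bash
python3 -c "
from h import *
to((.683,.07,.255),3.3)"
```

```text
t 10.13 pos [0.5331 0.0609 0.2535] jaw 3.35 shift [ 0.0004  0.1502 -0.0011] turn 0.001 F [ 0.6 -1.2 -1.2] gap 0.109 j [-0.02  0.22  1.59 -0.    1.33 -0.07]
```

Call:
step_arm([
  [[0, -0.01, 0.005, 0, 0], [0, -0.019, 0.01, 0, 0], [0, -0.029, 0.0165, 0, 0], [0, -0.038, 0.0235, 0, 0], [0, -0.047, 0.0315, 0, 0], [0, -0.0555, 0.0395, 0, 0], [0, -0.062, 0.047, 0, 0], [0, -0.068, 0.0545, 0, 0], [0, -0.068, 0.0545, 0, 0]],
])

```text
t: 10.88
tool_pos: [0.4662, 0.0568, 0.1979]
ee_rot: [0.686, 0.727, 0.0, 0.001]
force: [5.9, -3.0, -6.3]
finger_gap: 0.116
```

```bash
python3 -c "
from h import *
to((.683,.07,.255),3.3)"
```

```text
t 10.88 pos [0.4662 0.0568 0.1979] jaw 3.35 shift [ 0.0004  0.2173 -0.0566] turn 0.001 F [ 5.9 -3.  -6.3] gap 0.116 j [-0.03  0.16  1.81 -0.    1.16 -0.08]
```

Call:
step_arm([
  [[0, -0.002, 0.007, 0, 0], [0, -0.005, 0.013, 0, 0], [0, -0.009, 0.019, 0, 0], [0, -0.012, 0.024, 0, 0], [0, -0.012, 0.024, 0, 0]],
])

```text
t: 11.3
tool_pos: [0.4532, 0.056, 0.1758]
ee_rot: [0.686, 0.728, -0.001, 0.0]
force: [-0.0, -3.5, 10.0]
finger_gap: 0.11
```

Call:
step_arm([
  [[0, -0.001, 0.002, 0, 0], [0, -0.002, 0.004, 0, 0], [0, -0.002, 0.004, 0, 0]],
])

```text
t: 11.55
tool_pos: [0.4531, 0.056, 0.1755]
ee_rot: [0.686, 0.728, 0.001, 0.002]
force: [-3.9, -3.0, 32.7]
finger_gap: 0.112
```

Call:
step_arm([
  [[0, 0.001, -0.004, 0, 0], [0, 0.001, -0.004, 0, 28], [0, 0.001, -0.004, 0, 28], [0, 0.001, -0.004, 0, 28], [0, 0.001, -0.02, 0, 28], [0, 0.001, -0.05, 0, 28], [0, 0, -0.09, 0, 28], [0, 0, -0.13, 0, 28], [0, -0.03, -0.17, 0, 28], [0, -0.06, -0.2, 0, 28], [0, -0.06, -0.2, 0, 28]],
])

```text
t: 12.47
tool_pos: [0.3894, 0.0533, 0.3751]
ee_rot: [0.686, 0.728, 0.001, 0.001]
force: [0.1, 1.4, 0.5]
finger_gap: 0.283
```

```bash
python3 -c "
from h import *
to((.4,.05,.37),3.3)
a=robot.snapshot('wrist');b=robot.snapshot('top')[60:340,60:340]
cv2.imwrite('pics/w5.png',np.hstack([cv2.resize(a,(448,336)),cv2.resize(b,(336,336))]))"
```

```text
t 12.47 pos [0.3894 0.0533 0.3751] jaw 3.37 shift [-0.0039  0.0104  0.0051] turn 0.001 F [0.1 1.4 0.5] gap 0.283 j [-0.04 -0.06  1.61  0.    1.59 -0.1 ]
```

View pics/w5.png

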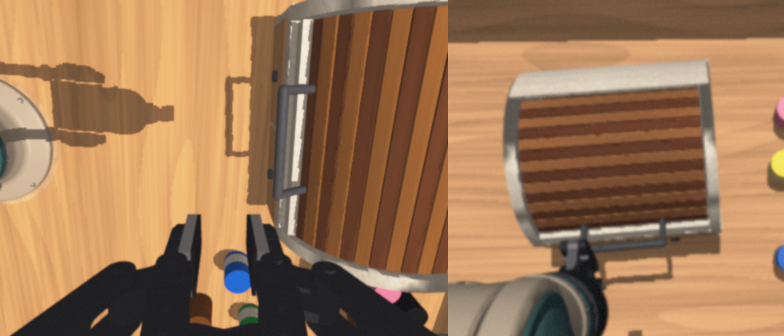

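The cover is down: the slats reach the white lip, and the bar runs in front from about (352,110) to (347,244) in full-size wrist pixels. I'll compare this with the predicted bar pose.

```bash
python3 -c "
from h import *
c=robot.calibration('wrist')
for ox in(.606,.610,.614):
 for j in(0,.03,.06,.1):
  a=.494+j; X=-.18*np.cos(a); Z=.08+.18*np.sin(a); yw=np.radians(3.3)
  P=[[ox+X*np.cos(yw)-y*np.sin(yw),.067+X*np.sin(yw)+y*np.cos(yw),Z] for y in(.056,-.056)]
  print(ox,j,proj('',P,c).round(1).tolist(),proj('top',P).round(1).tolist())
im=robot.snapshot('wrist')[60:300,250:450];t=robot.snapshot('top')[200:280,120:260]
cv2.imwrite('pics/w6.png',np.hstack([cv2.resize(im,(400,480),interpolation=2),cv2.copyMakeBorder(cv2.resize(t,(400,229),interpolation=2),0,251,0,0,0)]))"
```

```text
0.606 0 [[345.7, 117.6], [338.8, 240.9]] [[172.8, 270.7], [235.7, 265.7]]
0.606 0.03 [[349.8, 118.0], [342.5, 242.9]] [[172.1, 269.1], [235.4, 264.2]]
0.606 0.06 [[354.2, 118.5], [346.3, 244.9]] [[171.4, 267.5], [235.0, 262.5]]
0.606 0.1 [[360.6, 119.1], [351.9, 247.6]] [[170.5, 265.2], [234.6, 260.2]]
0.61 0 [[350.4, 117.9], [343.1, 241.2]] [[172.9, 268.4], [235.7, 263.4]]
0.61 0.03 [[354.6, 118.3], [346.8, 243.1]] [[172.2, 266.9], [235.4, 261.9]]
0.61 0.06 [[359.1, 118.8], [350.7, 245.1]] [[171.5, 265.2], [235.0, 260.3]]
0.61 0.1 [[365.5, 119.4], [356.3, 247.8]] [[170.6, 262.9], [234.6, 257.9]]
0.614 0 [[355.1, 118.2], [347.4, 241.4]] [[172.9, 266.1], [235.7, 261.2]]
0.614 0.03 [[359.4, 118.6], [351.1, 243.4]] [[172.2, 264.6], [235.4, 259.6]]
0.614 0.06 [[364.0, 119.1], [355.1, 245.4]] [[171.5, 263.0], [235.0, 258.0]]
0.614 0.1 [[370.5, 119.7], [360.8, 248.1]] [[170.6, 260.6], [234.6, 255.7]]
```

View pics/w6.png

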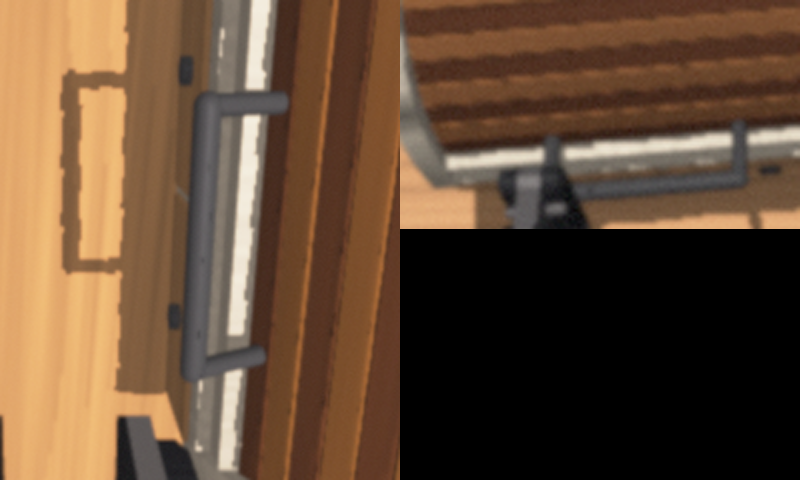

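```bash
python3 -c "
from station import robot
print(robot.sign_off())"
```

```text
the job is handed in; nothing more can be done
None
```

The orange pot is standing in the box, the cover is rolled down against its stop, and I handed the job in at about 13 s. The sign-off gives no verdict.

- **Pot:** I gripped it, lowered it until the floor pushed back (about 8 N) and let it go. A wrist picture taken before closing showed it upright, about 40–50 mm in front of the box's middle, inside the band that clears the cover.
- **Cover:** I pinched the bar and rolled it along its arc in short steps. At the end, a further 4 mm of push raised the force from 10 N to 33 N with no movement, which I took as the fully shut stop. The gripper then opened and backed well clear.
- **Last checks:** The final pictures show the slats down to the front lip and the bar in front of the box. The bar's position fits the cover at 0 to 0.03 rad. The pictures can't settle it more finely than that, so "fully shut" rests mainly on that push.
- **Disagreement:** My estimates of the box's x-position differed by about 15 mm. Early picture fits gave 0.606 to 0.622 m, while the gripper's path while closing gave about 0.610 m. I corrected the path from the measured forces along the way.

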